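Walk the pump unit into its docking bay and lock it

ROBOT

A 6-joint arm with a two-finger parallel gripper is mounted at the origin on the work surface. World frame = base frame: x ahead of the robot, y to its left, z up, the work surface at z = 0. Lengths are in m, angles in degrees, forces in N, time in s.
With the tool pointing down it reaches from about 0.35 to 0.875 m from the base axis. Payload 4.2 kg.
Tool frame: the origin (TCP) lies on the centre line of the jaws, within the pads' length; the fingertips stand bot.nose_length ahead of it and the grasp point (between the pads) lies 6 mm ahead of it (bot.nose_length is the distance from the TCP to the fingertips, in m); z points along the fingers, y is the direction in which the jaws open and shut (so a half turn about z gives the same grasp; the last joint's range is limited). The gripper opens to 87 mm and grips with 3 to 60 N. Pads are 19 mm wide; open, the fingers measure 117 mm over their backs; the gripper's body (75 mm by 190 mm) begins 51 mm behind the grasp point.
Start: joints at [79.103, 22.042, 0.453, 0, -68.411, -14.817], TCP at [0.271, 0.563, 0.216] pointing down, gripper open.
Joint ranges: [-179.83, 179.83], [-69.29, 118.12], [-61.27, 80.66], [-181.25, 117.63], [-171.15, -9.14], [-177.46, 177.46]. Speed limits (degrees/s): [159.86, 159.86, 180, 180, 180, 180].

INTERFACE

Orientations are given as a 3x3 rotation matrix whose columns are the frame's x, y, z axes.
In Python, from plant import bot, eoat, ik, eyes, workorder, finder, monitor gives the robot as it stands. Calls block until the motion is done:
- bot.move_pose(position, orientation): joint-space move of the TCP to a pose.
- bot.movel(position, rate=0.15, rot=None): straight line of the TCP; rot=None keeps the orientation; rate is the mean speed in m/s.
- bot.move_joints(angles): joint-space move.
- eoat.let_go() and eoat.gripper_close(squeeze=None): open the fingers fully, or close them until they stop; squeeze is the grip in N (None keeps the last).
- bot.dwell(seconds).
- ik(position, orientation): joint angles nearest the present ones, or None.
- eyes.snapshot(name): name is "scene" or "top" or "wrist"; returns a dict with "frame" (480x640x3 uint8, blue, green, red), "z_map" (480x640 float32, m along the optical axis (not along the pixel's ray), 0 where there is no reading), "fx", "fy", "cx", "cy" (pixels), "cam_to_world" (4x4, takes a point from camera to world coordinates); the wrist camera has in their place "T_tool_cam" (4x4, takes a point from camera to tool coordinates, whose origin is the TCP and whose axes are the flange's). Camera axes: x right, y down, z forward; pixel columns grow to the right and rows downward; lengths in m; the calibration is good to about 2 mm. A picture is of the moment at which its call begins: read the wrist's pose just before it.
A pose or a line that the arm cannot do raises bot.MotionError and nothing moves.
- workorder.sign_off(): hands the job in, once; it reports no verdict.
Trained networks look in the newest picture that a camera, given by its name, has taken for a name from the list of things; names that differ only in an ending like _2 or _b are one class to them, and where a whole thing is asked for, a point or a joint stands for the part that bears it (a point fixed in the world has none). Each returns a list of dicts, best first, with "confidence" (0 to 1); they miss things now and then, are a little off and sometimes report something else, mostly with a low value. They report only what shows in the picture. A call takes as long as a camera call. They do not tell look-alikes from the thing itself.
- finder.outline_of(camera, query): "region" (480x640 bool, what is visible of it) and "box" ([left, top, right, bottom] in pixels, round what is visible of it).
- finder.pinpoint(camera, query): "point" ([row, column] in pixels: a listed point, or the origin of a listed thing).
Readings, each from a call of its own:
- monitor.current_time(): time.
- monitor.current_q(): joint angles.
- monitor.current_qvel(): joint speeds.
- monitor.current_joint_torque(): joint torques, N m.
- monitor.current_ee_pos(): TCP position.
- monitor.current_eef_rot(): TCP orientation.
- monitor.current_force(): force on the tool from outside, world axes, zero at the start.
- monitor.current_ft_torque(): the same for the moment, N m.
- monitor.current_opening(): finger opening in m.
Only numpy, scipy, OpenCV 4.12 (cv2) and the standard library are available. Lean on these libraries where they do the work, as an engineer would, in place of code of your own. Each camera call takes 0.05 s, during which the arm holds its last target. There are 200 camera calls.

TASK

Walk the heavy white pump unit forward along the bench into its docking bay by pushing its two grey corner bumpers in turn, a little at a time, until both brass spring pins at the back of the bay are pressed right in and the unit rests square against the steel plate; finish with a steady press of about 20 N on one bumper, held for about a second, to seat the seals; then throw the red locking lever all the way over towards the back of the bay and let go. Never push harder than 25 N, keep the unit within about 12 degrees of square to the bay throughout, never touch the glass display between the bumpers, and keep the amber jar standing in its ring and everything else on the bench undisturbed.

Things in the scene. Friction and masses are not known exactly. Their poses are not given: they have to be found in the camera images.
- unit: White pump unit, 1.3 to 1.7 kg, not to be lifted, on four rubber feet: 130 deep (x), 220 wide (y), 84 high, plus an open black ring (66 diameter, 18 high) on top, centred 30 mm towards +x. Origin: centre of its underside. x points to its plain back face (at +65 mm), which enters the bay first; the front face at -65 mm, towards the robot, carries display and bumpers.
- bumper_left (a point): Centre of the outer face of the left (+y) grey bumper, at (-79, 90, 43) mm in the unit's frame: 40 wide, 62 high (12 to 74 mm above the bench), 14 mm proud, rubber-sprung: gives 1 mm per 4 N, 8 mm at most. The unit slides with dry friction, about 6 to 14 N at one bumper; its middle then gains two thirds of what the bumper does and it turns about 1 degree per 5 mm.
- bumper_right (a point): Same for the right grey bumper, at (-79, -90, 43) mm in the unit's frame.
- display: Fragile glass display 132 wide, 56 high, on the unit's front face between the bumpers, set 11 mm back from the bumpers' faces. Origin: its centre; axes as the unit's. Must not be touched by the robot.
- jar: Closed amber jar with blue cap, 52 diameter, 70 high, standing loose in the ring on the unit's top. Origin: centre of its underside, 84 mm above the bench.
- dock: Docking bay, fixed. Origin: on the bench, midway between the front ends of its two aluminium cheeks; x points into the bay (the way the unit travels), y left. Cheeks 70 high, inner faces at y = +-123 mm, x 0 to 90 mm; before them 70 high lips flare out to y = +-150 mm at x = -37 mm. Behind, a white housing 310 wide, 100 high, x 90 to 140 mm. Locking lever outside the left cheek.
- pin_left (a joint): Left (dock +y) brass pin, how far it is pushed in, m: 0 free, 0.009 when the unit's back meets the dark steel back plate (solid stop) behind it. Plate face anywhere from dock x = 55 to 67 mm, unmeasured: feel for it. The pins stand 9 mm out of it at y = +-80 mm, 45 mm up. Soft spring, 0.2 N per mm; friction holds it in.
- pin_right (a joint): Right (dock -y) brass pin, the same.
- lock_lever (a joint): Red-knobbed locking lever, rad: 0 to 0.1 at the start, leaning towards the robot; 1.0 thrown fully to dock +x. Turns about a level axis along dock y at (0, 168, 32) mm in the dock's frame, arm 65 mm to the knob's centre; leans 0.5 rad short of upright at 0, 0.5 rad past it at 1.0. Stiff: about 3 N at the knob; stays where it is left.
- lever_knob (a point): Centre of the lever's red ball knob, 30 diameter, about 89 mm above the bench at both ends of its swing, 97 mm when upright.
- media_bottle: Clear glass bottle with blue cap, 64 diameter, 150 high, a bystander near the bay's right side. Origin: centre of its underside, as for the bystanders below.
- beaker: Glass beaker, 64 diameter, 75 high, bystander on the right.
- mouse: Black computer mouse, 100 by 60 by 32, bystander on the right.
- filter_capsule: White filter capsule with a blue band, 52 diameter, 75 high, bystander on the left.
- clamp_yellow: Yellow plastic tube clamp, 55 by 34 by 16, bystander on the left.
Not all that is in view belongs to the job. Of the things that look like the part that bears pin_left, take the one that is farthest to the robot's right at the start.

How it is judged (in metres and radians):
On the way, in this order (a step that is already met when the one before it is completed fails the run):
1. the unit is walked home, both pins pressed in, and held there under a steady press of more than 15 N (value of joint each of pin_left, pin_right above 0.0055 m and contact force between the fingers and unit above 15 N), for 0.4 s.
2. then the locking lever is thrown over (value of joint lock_lever above 0.85 rad), for 0.2 s.
At the end, for the whole second after the job is handed in: Both pins pressed in by more than 5.5 of their 9 mm by the unit standing square in the bay (within 0.05 rad) and at rest, the locking lever beyond 0.85 rad, the jar upright (within 0.1 rad) in its ring on the unit (value of joint each of pin_left, pin_right above 0.0055 m and value of joint lock_lever above 0.85 rad and angle between the x axis of unit and the x axis of dock, either way round below 0.05 rad and linear speed of unit below 0.01 m/s and angle between jar's own z axis and vertical below 0.1 rad and horizontal distance between jar and unit below 0.045 m and height (world z) of jar above 0.075 m and linear speed of jar below 0.02 m/s); the robot touches nothing.
It fails at once if the unit pushed harder than 25 N (contact force between any of the fingers, the arm and unit above 25 N).
It fails at once if the unit turned more than 0.23 rad (13 degrees) from square to the bay (angle between the x axis of unit and the x axis of dock, either way round above 0.23 rad).
It fails at once if the glass display touched (contact force between any of the fingers, the arm and display above 0.5 N).
It fails at once if the jar or the unit tipped (angle between jar's own z axis and vertical above 0.3 rad or angle between unit's own z axis and vertical above 0.1 rad).
It fails at once if a bystander disturbed (moved more than 20 mm) (distance of any of media_bottle, beaker, mouse, filter_capsule, clamp_yellow from where it was at the start of the episode above 0.02 m).
It also fails if it takes over 72 s, if anything falls off the work surface, if the arm or the gripper's body presses on something with over 40 N, if the wrist force passes 120 N, or if a joint passes its speed limit or range.

## Working session

There is one attempt and no reset: what is moved stays moved. The work goes in short steps, each a Python script; the robot and the scene stay as the last script left them, time stands still between calls to the robot, and variables do not carry over. Pictures are saved under pics/ and viewed, about 8 in all and at most 12, crops included, and the job is handed in when it is done.

```bash
ls; mkdir -p pics
python3 - <<'E'
from plant import bot, eoat, ik, eyes, workorder, finder, monitor
import cv2,numpy as np
ims=[]
for n in ("scene","top"):
    s=eyes.snapshot(n); cv2.imwrite(f"pics/{n}0.png",s["frame"])
    print(n,s["fx"],s["fy"],s["cx"],s["cy"]);print(s["cam_to_world"])
    for q in ["unit","bumper_left","bumper_right","display","jar","dock","pin_left","lock_lever","lever_knob","media_bottle","beaker","mouse","filter_capsule","clamp_yellow"]:
        for d in finder.pinpoint(n,q):
            r,c=map(int,d["point"]); z=s["z_map"][min(max(r,0),479),min(max(c,0),639)]
            p=s["cam_to_world"]@[(c-s["cx"])/s["fx"]*z,(r-s["cy"])/s["fy"]*z,z,1]
            print(q,round(d["confidence"],2),(r,c),np.round(p[:3],3))
print(monitor.current_time(),bot.nose_length,monitor.current_eef_rot())
E
```

```text
pics
scene 558.9979196753872 558.9979196753872 317.88117245904846 241.8854271554012
[[-0.81104987  0.50509617 -0.29508638  0.90884693]
 [ 0.58496941  0.70286188 -0.40471715  0.50423003]
 [ 0.00298389 -0.50086229 -0.86552184  1.1923289 ]
 [ 0.          0.          0.          1.        ]]
unit 0.7 (292, 305) [0.627 0.071 0.082]
bumper_left 0.46 (301, 348) [0.562 0.14  0.075]
bumper_right 0.5 (242, 319) [ 0.522 -0.022  0.063]
display 0.38 (270, 326) [0.559 0.056 0.085]
jar 0.69 (281, 290) [0.649 0.048 0.125]
jar 0.49 (158, 282) [ 0.439 -0.303  0.027]Traceback (most recent call last):
  File "<stdin>", line 8, in <module>
ValueError: it knows: beaker, bumper_left, bumper_right, clamp_yellow, display, dock, filter_capsule, jar, lever_knob, media_bottle, mouse, unit
```

```bash
cat > h.py <<'E'
from plant import bot, eoat, ik, eyes, workorder, finder, monitor
import cv2,numpy as np
def cloud(s):
    v,u=np.mgrid[:480,:640]; z=s["z_map"]
    P=np.stack([(u-s["cx"])/s["fx"]*z,(v-s["cy"])/s["fy"]*z,z],-1)
    M=s["cam_to_world"]; W=P@M[:3,:3].T+M[:3,3]; W[z==0]=np.nan
    return W
E
python3 - <<'E'
from h import *
for n in ("scene","top"):
    s=eyes.snapshot(n); W=cloud(s)
    for q in ["unit","bumper_left","bumper_right","display","jar","dock","lever_knob","media_bottle","beaker","mouse","filter_capsule","clamp_yellow"]:
        for d in finder.pinpoint(n,q):
            r,c=np.clip(np.array(d["point"]).astype(int),0,[479,639])
            print(n,q,round(d["confidence"],2),(r,c),np.round(W[r,c],3))
print(monitor.current_time(),bot.nose_length,monitor.current_eef_rot(),monitor.current_force())
E
```

```text
scene bumper_left 0.52 (np.int64(299), np.int64(348)) [0.557 0.135 0.071]
scene bumper_right 0.63 (np.int64(240), np.int64(314)) [ 0.534 -0.025  0.081]
scene display 0.6 (np.int64(270), np.int64(327)) [0.556 0.056 0.082]
scene jar 0.83 (np.int64(280), np.int64(287)) [0.654 0.045 0.13 ]
scene dock 0.34 (np.int64(336), np.int64(418)) [0.469 0.279 0.016]
scene lever_knob 0.75 (np.int64(350), np.int64(308)) [0.702 0.189 0.104]
scene media_bottle 0.88 (np.int64(207), np.int64(229)) [ 0.636 -0.245  0.038]
scene beaker 0.71 (np.int64(300), np.int64(349)) [0.559 0.14  0.076]
scene beaker 0.7 (np.int64(148), np.int64(232)) [ 0.53  -0.405  0.033]
scene mouse 0.91 (np.int64(158), np.int64(284)) [ 0.435 -0.299  0.028]
scene mouse 0.74 (np.int64(335), np.int64(419)) [0.464 0.278 0.014]
scene filter_capsule 0.77 (np.int64(380), np.int64(447)) [0.495 0.393 0.047]
scene clamp_yellow 0.67 (np.int64(335), np.int64(418)) [0.469 0.278 0.02 ]
top unit 0.6 (np.int64(213), np.int64(300)) [0.597 0.032 0.085]
top bumper_left 0.44 (np.int64(207), np.int64(433)) [ 0.607 -0.251  0.101]
top bumper_right 0.62 (np
[... 462 characters left out ...]
ver_knob 0.52 (np.int64(277), np.int64(195)) [0.46  0.278 0.019]
top media_bottle 0.97 (np.int64(205), np.int64(434)) [ 0.61  -0.253  0.106]
top beaker 0.85 (np.int64(248), np.int64(502)) [ 0.521 -0.402  0.075]
top beaker 0.31 (np.int64(205), np.int64(431)) [ 0.611 -0.248  0.099]
top mouse 0.86 (np.int64(292), np.int64(452)) [ 0.426 -0.304  0.031]
top filter_capsule 0.95 (np.int64(273), np.int64(150)) [0.469 0.368 0.054]
top clamp_yellow 0.71 (np.int64(276), np.int64(197)) [0.462 0.273 0.017]
1.65 0.025 [[ 9.00972107e-01 -4.33877013e-01 -3.87478737e-06]
 [-4.33877013e-01 -9.00972107e-01 -7.73211369e-06]
 [-1.36288946e-07  8.64759993e-06 -1.00000000e+00]] [ 0.3587826  -0.07019682 -0.71454306]
```

View pics/scene0.png

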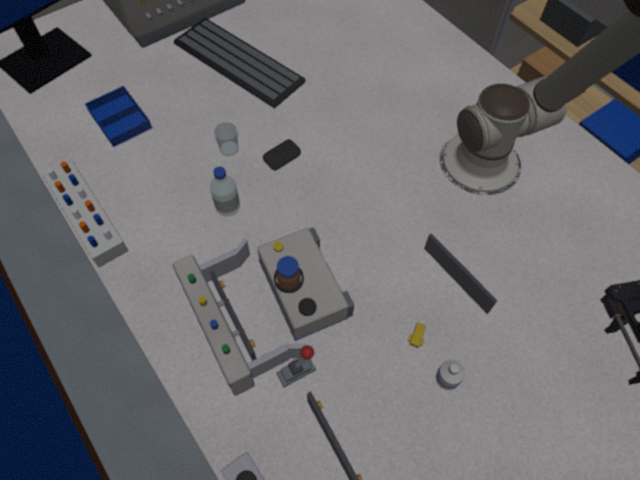

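Run:
```python
from h import *
s=eyes.snapshot("top"); W=cloud(s); t=eyes.snapshot("scene"); V=cloud(t)
A=np.concatenate([W.reshape(-1,3),V.reshape(-1,3)])
n0=480*640
def rect(m,name):
    for k,B in(("top",A[:n0]),("sc",A[n0:])):
        b=B[m(B)]
        if len(b)<30: print(name,k,len(b)); continue
        (c,wh,a)=cv2.minAreaRect((b[:,:2]*1000).astype(np.float32)); print(name,k,len(b),np.round(c,1),np.round(wh,1),round(a,2),"z",round(np.median(b[:,2]),4), cv2.boxPoints((c,wh,a)).round().tolist())
box=lambda B,x0,x1,y0,y1,z0,z1:(B[:,0]>x0)&(B[:,0]<x1)&(B[:,1]>y0)&(B[:,1]<y1)&(B[:,2]>z0)&(B[:,2]<z1)
rect(lambda B:box(B,.5,.68,-.1,.2,.080,.0875),"unittop")
rect(lambda B:box(B,.7,.95,-.2,.3,.092,.105),"housing")
rect(lambda B:box(B,.55,.95,-.3,.3,.064,.075),"cheeks70")
rect(lambda B:box(B,.3,.46,0,.3,.02,.2),"nearplate")
np.save("W.npy",W);np.save("V.npy",V)
# crop
f=cv2.resize(s["frame"][100:340,180:460],None,fx=2.8,fy=2.5,interpolation=cv2.INTER_CUBIC); cv2.imwrite("pics/crop1.png",f)
```

```text
unittop top 4450 [605.8  34.3] [219.3 132.2] 78.53 z 0.0843 [[519.0, -60.0], [649.0, -86.0], [692.0, 129.0], [563.0, 155.0]]
unittop sc 3438 [611.3  31.9] [219.7 129. ] 78.59 z 0.0834 [[526.0, -63.0], [653.0, -89.0], [696.0, 127.0], [570.0, 152.0]]
housing top 2978 [812.7  37. ] [151.3 370.5] 13.92 z 0.0999 [[695.0, 199.0], [784.0, -161.0], [931.0, -125.0], [842.0, 235.0]]
housing sc 3063 [816.8  36.4] [155.6 376.9] 14.7 z 0.0992 [[694.0, 199.0], [789.0, -166.0], [940.0, -126.0], [844.0, 238.0]]
cheeks70 top 1582 [677.3  38. ] [661.  312.4] 70.99 z 0.0699 [[422.0, -224.0], [717.0, -325.0], [933.0, 300.0], [637.0, 401.0]]
cheeks70 sc 1614 [670.5  20.5] [580.3 299.6] 72.59 z 0.0691 [[441.0, -212.0], [727.0, -301.0], [900.0, 253.0], [614.0, 342.0]]
nearplate top 101 [350.6 220.9] [219.6  86.3] 43.74 z 0.0487 [[241.0, 176.0], [301.0, 114.0], [460.0, 266.0], [400.0, 328.0]]
nearplate sc 726 [352.4 192.3] [184.9 151.5] 76.4 z 0.0446 [[257.0, 120.0], [404.0, 85.0], [448.0, 264.0], [301.0, 300.0]]
```

View pics/crop1.png

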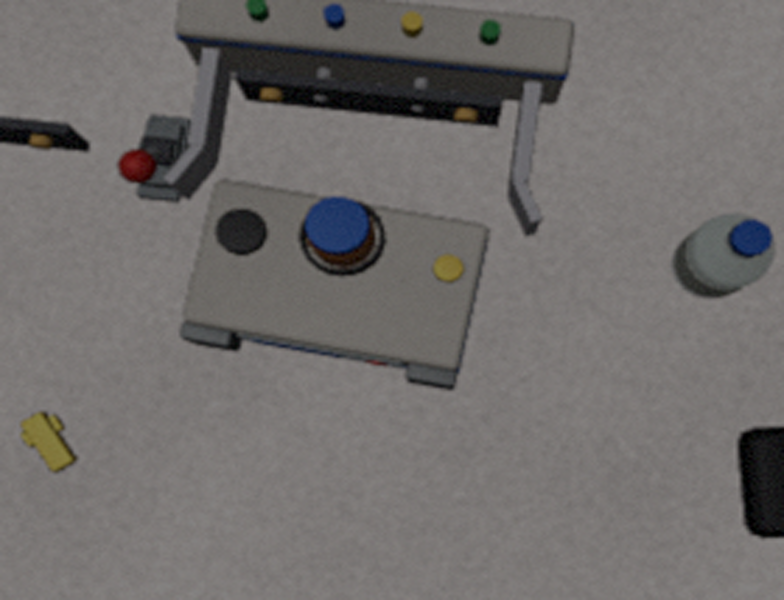

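Run:
```python
from h import *
for nm in("W","V"):
    W=np.load(nm+".npy"); z=W[...,2]
    for name,lo,hi,seed in(("housing",.093,.107,(.83,.03)),("cheekL",.062,.076,(.73,.15)),("cheekR",.062,.076,(.70,-.10)),("knob",.085,.12,(.70,.186))):
        m=((z>lo)&(z<hi)).astype(np.uint8); n,l,st,_=cv2.connectedComponentsWithStats(m,connectivity=8)
        best=None
        for i in range(1,n):
            if st[i,4]<15: continue
            b=W[l==i]; d=np.hypot(*(np.median(b[:,:2],0)-seed))
            if best is None or d<best[0]: best=(d,b)
        b=best[1]; c,wh,a=cv2.minAreaRect((b[:,:2]*1000).astype(np.float32))
        print(nm,name,len(b),np.round(c,1),np.round(wh,1),round(a,2),cv2.boxPoints((c,wh,a)).round().tolist(),b[:,2].max().round(3))
        if name.startswith("cheek"): print("  straight:",[ (x,*np.round([b[(abs(b[:,0]-x)<.004),1].min(),b[(abs(b[:,0]-x)<.004),1].max()],3)) for x in(.66,.68,.70,.72,.74,.76,.78) if (abs(b[:,0]-x)<.004).sum()>2])
```

```text
W housing 2912 [822.3   3.8] [309.6  51.7] 82.69 [[777.0, -146.0], [828.0, -153.0], [868.0, 154.0], [816.0, 161.0]] 0.107
W cheekL 943 [735.9  14.6] [305.5 128.1] 82.76 [[653.0, -129.0], [780.0, -145.0], [819.0, 158.0], [692.0, 174.0]] 0.076
  straight: [(0.66, np.float64(-0.125), np.float64(-0.115)), (0.68, np.float64(-0.119), np.float64(-0.108)), (0.7, np.float64(-0.117), np.float64(0.171)), (0.72, np.float64(-0.119), np.float64(0.156)), (0.74, np.float64(-0.122), np.float64(0.152)), (0.76, np.float64(-0.127), np.float64(0.148)), (0.78, np.float64(-0.145), np.float64(0.146))]
W cheekR 516 [776.3   9.7] [215.8  12.4] 82.54 [[756.0, -96.0], [768.0, -98.0], [796.0, 116.0], [784.0, 117.0]] 0.075
  straight: [(0.76, np.float64(-0.097), np.float64(-0.055)), (0.78, np.float64(-0.024), np.float64(0.11))]
W knob 155 [701.1 187. ] [26.8 29.4] 81.06 [[684.0, 176.0], [713.0, 171.0], [718.0, 198.0], [689.0, 202.0]] 0.108
V housing 2960 [825.4   1.8] [310.3  50.3] 82.97 [[781.0, -149.0], [831.0, -155.0], [869.0, 153.0], [819.0, 159.0]] 0.107
V cheekL 391 [753.4 143.8] [ 19.7 124.1] 78.58 [[691.0
[... 189 characters left out ...]
37), np.float64(0.151)), (0.76, np.float64(0.134), np.float64(0.148)), (0.78, np.float64(0.131), np.float64(0.146))]
V cheekR 331 [ 720.4 -117.5] [ 24.1 123.7] 89.53 [[658.0, -129.0], [782.0, -130.0], [782.0, -106.0], [659.0, -105.0]] 0.075
  straight: [(0.66, np.float64(-0.129), np.float64(-0.118)), (0.68, np.float64(-0.122), np.float64(-0.11)), (0.7, np.float64(-0.12), np.float64(-0.107)), (0.72, np.float64(-0.125), np.float64(-0.108)), (0.74, np.float64(-0.126), np.float64(-0.111)), (0.76, np.float64(-0.128), np.float64(-0.114)), (0.78, np.float64(-0.129), np.float64(-0.116))]
V knob 167 [704.5 186.9] [27.8 26.6] 54.36 [[686.0, 183.0], [707.0, 168.0], [723.0, 190.0], [702.0, 206.0]] 0.108
```

Run:
```python
from h import *
F=np.diag([-1,-1,1.])
for f in (np.eye(3),F):
 for t in (0,10,15,20,25,30,40):
  print(t,[None if (q:=ik(tcp(x,y,.035,t),R(t)@f)) is None else np.round(q).tolist() for x,y in((-.24,-.095),(-.24,.095),(-.08,-.095),(-.08,.095))])
```

```text
0 [[14.0, 17.0, -34.0, 0.0, -39.0, 68.0], [35.0, 21.0, -28.0, 0.0, -41.0, 48.0], [9.0, 30.0, -11.0, 0.0, -49.0, 74.0], [25.0, 33.0, -6.0, 0.0, -51.0, 58.0]]
10 [[17.0, 13.0, -46.0, 11.0, -23.0, 56.0], [39.0, 17.0, -41.0, 17.0, -26.0, 29.0], [10.0, 26.0, -22.0, 6.0, -33.0, 68.0], [28.0, 28.0, -19.0, 10.0, -35.0, 47.0]]
15 [[16.0, 11.0, -56.0, 32.0, -11.0, 36.0], [38.0, 15.0, -52.0, 40.0, -17.0, 7.0], [11.0, 24.0, -29.0, 12.0, -24.0, 62.0], [29.0, 27.0, -26.0, 20.0, -26.0, 37.0]]
20 [None, None, [10.0, 22.0, -40.0, 32.0, -11.0, 43.0], [26.0, 25.0, -38.0, 46.0, -15.0, 13.0]]
25 [None, None, None, None]
30 [None, None, None, None]
40 [None, None, None, None]
0 [[14.0, 17.0, -34.0, -0.0, -39.0, -112.0], [35.0, 21.0, -28.0, -0.0, -41.0, -132.0], [9.0, 30.0, -11.0, 0.0, -49.0, -106.0], [25.0, 33.0, -6.0, 0.0, -51.0, -122.0]]
10 [[17.0, 13.0, -46.0, 11.0, -23.0, -124.0], [39.0, 17.0, -41.0, 17.0, -26.0, -151.0], [10.0, 26.0, -22.0, 6.0, -33.0, -112.0], [28.0, 28.0, -19.0, 10.0, -35.0, -133.0]]
15 [[16.0, 11.0, -56.0, 32.0, -11.0, -144.0], [38.0, 15.0, -52.0, 40.0, -17.0, -173.0], [11.0, 24.0, -29.0, 12.0, -24.0, -118.0], [29.0, 27.0, -26.0, 20.0, -26.0, -143.0]]
20 [None, None, [10.0, 22.0, -40.0, 32.0, -11.0, -137.0], [26.0, 25.0, -38.0, 46.0, -15.0, -167.0]]
25 [None, None, None, None]
30 [None, None, None, None]
40 [None, None, None, None]
```

```bash
cat >> h.py <<'E'
T=10; ZT=.032
def fpush(b): return -(monitor.current_force()-b)@dx
def unit_pose(cam="top"):
    s=eyes.snapshot(cam); B=cloud(s).reshape(-1,3); p=(B-np.r_[OD,0]); X=p@dx; Y=p@dy
    m=(X>-.2)&(X<.085)&(abs(Y)<.135)&(B[:,2]>.080)&(B[:,2]<.0885)
    c,wh,a=cv2.minAreaRect(np.stack([X[m],Y[m]],1).astype(np.float32)*1000)
    if wh[0]<wh[1]: wh=wh[::-1]; a+=90
    return np.round(c,1),np.round(wh,1),round((a-90+90)%180-90,2),m.sum()
def push(x0,y,x1,step=.004,fmax=18,rate=.05,base=None):
    """tip from dock x0 towards x1 at dock y; returns list of (x,force)"""
    b=monitor.current_force() if base is None else base; log=[]; x=x0
    while x<x1-1e-6:
        x=min(x+step,x1); bot.movel(tcp(x,y,ZT,T),rate); f=fpush(b); log.append((round(x*1000,1),round(f,1)))
        if f>fmax: break
    return x,log
E
python3 - <<'E'
from h import *
print(unit_pose(),unit_pose("scene"))
eoat.gripper_close(5)
bot.move_pose(tcp(-.25,-.092,.2,T),R(T)); print(monitor.current_time())
bot.movel(tcp(-.215,-.092,ZT,T),.25); print(monitor.current_time(),monitor.current_opening())
x,l=push(-.215,-.092,-.165,fmax=16); print(l,monitor.current_time(),monitor.current_q().round(0))
print(monitor.current_force())
s=eyes.snapshot("scene"); cv2.imwrite("pics/s1.png",cv2.resize(s["frame"][150:420,180:540],None,fx=2.2,fy=2.2)); print(unit_pose(),unit_pose("scene"))
E
```

```text
(array([-103.4,    3.7]), array([218.9, 129.6]), -4.33, np.int64(4686)) (array([-99.7,   2.3]), array([220.4, 129.4]), -4.37, np.int64(3586))
5.6167
6.45 0.0003684371728493088
[(-211.0, np.float64(-0.2)), (-207.0, np.float64(-0.9)), (-203.0, np.float64(-0.3)), (-199.0, np.float64(0.3)), (-195.0, np.float64(0.5)), (-191.0, np.float64(4.6)), (-187.0, np.float64(11.0)), (-183.0, np.float64(13.5)), (-179.0, np.float64(14.0)), (-175.0, np.float64(12.7)), (-171.0, np.float64(12.9)), (-167.0, np.float64(10.8)), (-165.0, np.float64(14.9))] 9.7 [ 14.  19. -35.   8. -27.  62.]
[-15.45518132  -2.11198127  11.0297663 ]
(array([-94.1,   5.7]), array([219.2, 129.7]), -0.43, np.int64(4489)) (array([-104.6,    4.7]), array([221.3, 160.4]), -1.63, np.int64(3631))
```

View pics/s1.png

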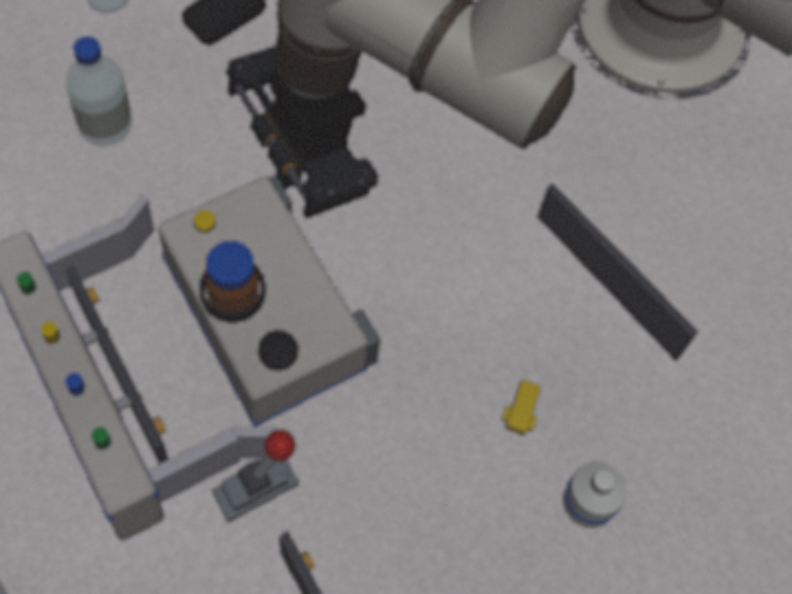

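```bash
cat >> h.py <<'E'
def away(x,y,y2,x2):
    bot.movel(tcp(x,y,ZT,T),.2); bot.movel(tcp(x,y2,ZT,T),.35); bot.movel(tcp(x2,y2,ZT,T),.2)
E
python3 - <<'E'
from h import *
bot.movel(tcp(-.145,-.092,ZT,T),.03); print(monitor.current_force())
bot.movel(tcp(-.20,-.092,ZT,T),.2); b=monitor.current_force(); print("free",b, unit_pose(),monitor.current_time())
bot.movel(tcp(-.235,-.05,ZT,T),.3); bot.movel(tcp(-.235,.097,ZT,T),.3);b=monitor.current_force(); print(b)
x,l=push(-.215,.097,-.145,step=.006,fmax=17,base=b,rate=.06); print(l,monitor.current_force()-b,monitor.current_time())
bot.movel(tcp(x-.03,.097,ZT,T),.2)
print(unit_pose(),monitor.current_time())
E
```

```text
[-11.5273648   -3.59264286   5.52202471]
free [-0.21912268  0.38801302  1.2151165 ] (array([-83.5,  11.4]), array([219.3, 137.8]), 3.81, np.int64(4654)) 11.1417
[ 0.7438484  -0.30560901 -0.10214984]
[(-209.0, np.float64(1.1)), (-203.0, np.float64(-0.1)), (-197.0, np.float64(0.5)), (-191.0, np.float64(1.1)), (-185.0, np.float64(0.8)), (-179.0, np.float64(0.8)), (-173.0, np.float64(1.0)), (-167.0, np.float64(6.0)), (-161.0, np.float64(7.8)), (-155.0, np.float64(7.4)), (-149.0, np.float64(7.0)), (-145.0, np.float64(9.6))] [-9.06791356  4.86022845  3.51821818] 15.45
(array([-66.6,   7.1]), array([218.9, 129.8]), -0.05, np.int64(4618)) 15.8
```

Run:
```python
from h import *
b=monitor.current_force(); y=.092
bot.movel(tcp(-.15,y,ZT,T),.15)
x,l=push(-.15,y,-.118,step=.006,fmax=17,base=b,rate=.06); print(l,monitor.current_force()-b)
bot.movel(tcp(-.16,y,ZT,T),.2); print(unit_pose(),monitor.current_time())
bot.movel(tcp(-.19,.05,ZT,T),.3); bot.movel(tcp(-.19,-.092,ZT,T),.3);b=monitor.current_force()
x,l=push(-.17,-.092,-.116,step=.006,fmax=18,base=b,rate=.06); print(l,monitor.current_force()-b)
bot.movel(tcp(x-.03,-.092,ZT,T),.2)
print(unit_pose(),monitor.current_time())
```

```text
[(-144.0, np.float64(9.1)), (-138.0, np.float64(7.6)), (-132.0, np.float64(8.0)), (-126.0, np.float64(8.7)), (-120.0, np.float64(9.1)), (-118.0, np.float64(12.0))] [-11.3594535    5.51966167   5.89789118]
(array([-49.3,   1.2]), array([219.2, 129.6]), -4.84, np.int64(4587)) 18.025
[(-164.0, np.float64(-0.1)), (-158.0, np.float64(-0.7)), (-152.0, np.float64(-1.5)), (-146.0, np.float64(-0.4)), (-140.0, np.float64(0.8)), (-134.0, np.float64(10.3)), (-128.0, np.float64(14.0)), (-122.0, np.float64(10.4)), (-116.0, np.float64(9.2))] [-9.84901987 -4.74474572  5.18834824]
(array([-45. ,   4.1]), array([219.8, 140.8]), -0.5, np.int64(4587)) 21.9083
```

Run:
```python
from h import *
b=monitor.current_force(); y=-.092
bot.movel(tcp(-.12,y,ZT,T),.15)
x,l=push(-.12,y,-.100,step=.005,fmax=17,base=b,rate=.06); print(l,monitor.current_force()-b)
bot.movel(tcp(-.15,y,ZT,T),.2); print(unit_pose(),monitor.current_time())
bot.movel(tcp(-.18,-.05,ZT,T),.3); bot.movel(tcp(-.17,.094,ZT,T),.3);b=monitor.current_force()
x,l=push(-.15,.094,-.088,step=.006,fmax=16,base=b,rate=.06); print(l,monitor.current_force()-b)
bot.movel(tcp(x-.04,.094,ZT,T),.2)
print(unit_pose(),monitor.current_time())
```

```text
[(-115.0, np.float64(10.0)), (-110.0, np.float64(14.2)), (-105.0, np.float64(12.7)), (-100.0, np.float64(15.0))] [-15.3952822   -2.21936934  11.67607265]
(array([-36.1,   5.5]), array([219.1, 138.9]), 1.86, np.int64(4569)) 23.6833
[(-144.0, np.float64(0.4)), (-138.0, np.float64(0.1)), (-132.0, np.float64(-0.3)), (-126.0, np.float64(-0.3)), (-120.0, np.float64(0.2)), (-114.0, np.float64(6.8)), (-108.0, np.float64(7.9)), (-102.0, np.float64(7.5)), (-96.0, np.float64(7.4)), (-90.0, np.float64(7.7)), (-88.0, np.float64(11.7))] [-10.93162624   6.50246709   6.82021403]
(array([-16.,   0.]), array([219.1, 129.7]), -2.76, np.int64(4544)) 28.125
```

```bash
cat >> h.py <<'E'
def feel(x0,y,x1,step=.003,fmax=18,base=None):
    b=base; log=[]; x=x0
    while x<x1-1e-6:
        x=min(x+step,x1); bot.movel(tcp(x,y,ZT,T),.04); d=monitor.current_force()-b
        log.append((round(x*1000,1),round(-d@dx,1),round(np.linalg.norm(d),1)))
        if log[-1][2]>fmax: break
    return x,log
E
python3 - <<'E'
from h import *
bot.movel(tcp(-.145,.05,ZT,T),.3); bot.movel(tcp(-.145,-.092,ZT,T),.3);b=monitor.current_force()
bot.movel(tcp(-.105,-.092,ZT,T),.1);print(monitor.current_force()-b)
x,l=feel(-.105,-.092,-.073,fmax=19,base=b); print(l)
bot.movel(tcp(x-.04,-.092,ZT,T),.2)
print(unit_pose(),monitor.current_time())
E
```

```text
[0.05022457 0.2002082  0.02523772]
[(-102.0, np.float64(1.4), np.float64(1.8)), (-99.0, np.float64(6.4), np.float64(7.5)), (-96.0, np.float64(11.4), np.float64(13.0)), (-93.0, np.float64(11.9), np.float64(15.1)), (-90.0, np.float64(14.9), np.float64(18.0)), (-87.0, np.float64(15.2), np.float64(20.0))]
(array([-13.6,   0. ]), array([219.4, 129.7]), -1.26, np.int64(4538)) 31.5083
```

```bash
cat >> h.py <<'E'
def feel2(x0,y,x1,step=.002,fmax=20,base=None,k=.00012):
    b=base; log=[]; x=x0; z=ZT
    while x<x1-1e-6:
        x=min(x+step,x1); bot.movel(tcp(x,y,z,T),.05); d=monitor.current_force()-b; n=np.linalg.norm(d)
        log.append(tuple(float(round(v,1)) for v in (x*1000,-d@dx,d@dy,d[2],n)))
        if n>fmax: break
        if n>3: z+=k*d[2]
    return x,z,log
E
python3 - <<'E'
from h import *
b=monitor.current_force(); y=-.092
bot.movel(tcp(-.097,y,ZT,T),.15)
x,z,l=feel2(-.097,y,-.075,fmax=20,base=b); print(l,z)
p=monitor.current_ee_pos()-tcp(x,y,z,T); print("lag",p)
bot.movel(tcp(x-.04,y,z,T),.2)
print(unit_pose(),monitor.current_time())
E
```

```text
[(-95.0, 3.6, -0.8, -1.1, 3.8), (-93.0, 6.5, 0.0, 1.5, 6.7), (-91.0, 10.6, 2.2, 3.0, 11.2), (-89.0, 9.3, 0.4, 3.0, 9.8), (-87.0, 10.8, 0.1, 2.8, 11.1), (-85.0, 10.0, -1.7, 3.5, 10.7), (-83.0, 12.0, -1.7, 2.2, 12.3), (-81.0, 12.7, -2.7, 2.3, 13.2), (-79.0, 12.7, -2.4, 3.8, 13.5), (-77.0, 12.3, -3.2, 0.4, 12.7), (-75.0, 14.1, -3.5, 3.1, 14.9)] 0.034923779469182036
lag [-0.00782557 -0.001842   -0.00325109]
(array([-6.5,  0.8]), array([218.9, 129.6]), 1.47, np.int64(4538)) 35.0083
```

Run:
```python
from h import *
y=.092
bot.movel(tcp(-.125,-.05,ZT,T),.3); bot.movel(tcp(-.125,y,ZT,T),.3); b=monitor.current_force()
bot.movel(tcp(-.093,y,ZT,T),.15); print(monitor.current_force()-b)
x,z,l=feel2(-.093,y,-.066,fmax=17,base=b); print(l,z)
bot.movel(tcp(x-.04,y,z,T),.2)
print(unit_pose(),monitor.current_time())
```

```text
[-0.31439517  0.44074133 -0.33800676]
[(-91.0, 1.2, 0.5, -0.5, 1.4), (-89.0, 4.9, 0.5, 3.6, 6.1), (-87.0, 7.8, 1.1, 3.3, 8.6), (-85.0, 10.9, 3.5, 4.7, 12.4), (-83.0, 11.3, 4.2, 3.4, 12.5), (-81.0, 11.8, 5.3, 2.3, 13.2), (-79.0, 12.2, 5.5, 1.4, 13.5), (-77.0, 14.6, 8.0, 2.0, 16.8), (-75.0, 18.0, 8.1, 2.9, 20.0)] 0.034507052542490826
(array([-3.5, -0.2]), array([219.2, 129.9]), -0.17, np.int64(4519)) 38.9417
```

Run:
```python
from h import *
y=-.092
bot.movel(tcp(-.12,.05,ZT,T),.3); bot.movel(tcp(-.12,y,ZT,T),.3); b=monitor.current_force()
bot.movel(tcp(-.089,y,ZT,T),.15); print(monitor.current_force()-b)
x,z,l=feel2(-.089,y,-.060,fmax=18.5,base=b); print(l,z)
print(unit_pose(), monitor.current_time())
s=eyes.snapshot("top"); cv2.imwrite("pics/t2.png",cv2.resize(s["frame"][110:270,190:400],None,fx=3.7,fy=3.7,interpolation=cv2.INTER_CUBIC))
bot.movel(tcp(x-.04,y,z,T),.2)
print(unit_pose(),monitor.current_time())
```

```text
[ 1.41716106 -0.63711677 -0.02586493]
[(-87.0, -0.2, -0.5, 0.5, 0.8), (-85.0, 1.7, 0.6, 1.3, 2.2), (-83.0, 4.2, 1.7, 4.2, 6.2), (-81.0, 6.3, 2.9, 4.0, 8.1), (-79.0, 10.0, 4.1, 5.9, 12.3), (-77.0, 11.4, 5.9, 5.6, 14.0), (-75.0, 14.3, 7.8, 6.0, 17.4), (-73.0, 16.3, 8.6, 5.5, 19.2)] 0.03509346526480988
(array([-3.3, -0.1]), array([219.2, 129.8]), -0.17, np.int64(3885)) 42.2667
(array([-3.4, -0.2]), array([219.1, 129.2]), 0.09, np.int64(4532)) 42.7167
```

View pics/t2.png

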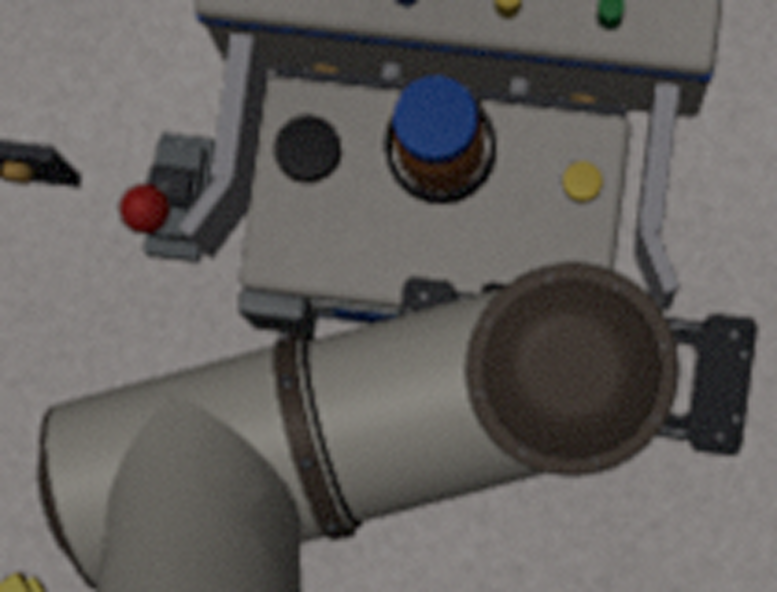

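Run:
```python
from h import *
y=-.092; z=.035
print([ik(tcp(a,.168,.082,T),R(T)) is not None for a in(-.075,.02)], ik(tcp(-.075,.168,.18,T),R(T)) is not None)
b=monitor.current_force()
bot.movel(tcp(-.086,y,ZT,T),.15); x=-.086; z=ZT; log=[]
while x<-.055:
    d=monitor.current_force()-b; f=-d@dx; n=np.linalg.norm(d); log.append([float(round(v,1)) for v in(x*1e3,f,d@dy,d[2],n)])
    if n>19.5: break
    if n>3: z+=.0002*d[2]; y+=.0001*(d@dy)
    x+=.002 if n<15 else .001
    bot.movel(tcp(x,y,z,T),.05)
print(log)
for i in range(6):
    bot.dwell(.2); d=monitor.current_force()-b; print(round(-d@dx,1),round(np.linalg.norm(d),1))
print(monitor.current_time())
```

```text
[True, True] True
[[-86.0, 1.8, -0.4, 0.5, 1.9], [-84.0, 3.2, -0.3, -1.1, 3.4], [-82.0, 7.2, 0.8, 2.9, 7.8], [-80.0, 10.7, 3.1, 4.3, 11.9], [-78.0, 11.6, 2.3, 2.8, 12.2], [-76.0, 13.9, 2.6, 4.0, 14.7], [-74.0, 15.6, 4.0, 4.3, 16.6], [-73.0, 15.6, 2.9, 0.9, 15.9], [-72.0, 16.6, 2.3, 2.6, 16.9], [-71.0, 18.2, 3.0, 2.3, 18.6], [-70.0, 19.1, 2.6, 0.7, 19.3], [-69.0, 19.4, 2.4, 3.5, 19.9]]
20.0 20.4
19.2 19.6
19.7 20.1
19.8 20.1
19.4 19.7
20.2 20.5
47.0
```

Run:
```python
from h import *
bot.movel(tcp(-.115,-.092,ZT,T),.15); print(unit_pose())
bot.movel(tcp(-.12,-.05,.18,T),.35); bot.movel(tcp(-.085,.168,.18,T),.35); bot.movel(tcp(-.075,.168,.082,T),.25)
b=monitor.current_force(); print(monitor.current_time()); x=-.075; log=[]
while x<.03:
    x+=.005; bot.movel(tcp(x,.168,.082,T),.06); d=monitor.current_force()-b; log.append([float(round(v,1)) for v in(x*1e3,-d@dx,d@dy,d[2])])
    if -d@dx>8 and x>0: break
print(log,monitor.current_time())
bot.movel(tcp(x-.05,.168,.085,T),.15); bot.movel(tcp(-.1,.168,.18,T),.3)
print(unit_pose(),monitor.current_time())
s=eyes.snapshot("top"); cv2.imwrite("pics/t3.png",cv2.resize(s["frame"][110:270,190:400],None,fx=3.7,fy=3.7,interpolation=cv2.INTER_CUBIC))
W=cloud(s); p=W-np.r_[OD,0]; X=p@dx;Y=p@dy; m=(abs(Y-.168)<.03)&(abs(X)<.06)&(W[...,2]>.085)&(W[...,2]<.115); print("knob",X[m].mean(),Y[m].mean(),W[m][:,2].max(),m.sum())
```

```text
(array([-7.5, -0.2]), array([219.2, 138.8]), 0.05, np.int64(4551))
49.425
[[-70.0, 0.5, -0.0, -2.9], [-65.0, -0.0, 0.3, -1.8], [-60.0, 0.7, 1.7, -2.4], [-55.0, -0.0, 1.1, -1.3], [-50.0, 1.8, 0.2, -1.8], [-45.0, 0.7, 0.2, -1.3], [-40.0, 0.4, 0.4, -1.5], [-35.0, 1.3, 0.9, -2.0], [-30.0, 0.7, 1.4, -2.0], [-25.0, 0.6, 1.2, -1.5], [-20.0, 1.3, 1.0, -2.0], [-15.0, 0.0, -0.1, -1.9], [-10.0, -0.2, 1.2, -2.4], [-5.0, -0.3, 0.7, -2.4], [0.0, 1.2, 0.7, -1.5], [5.0, 0.4, 0.2, -2.2], [10.0, 0.9, 0.6, -1.7], [15.0, -0.0, 0.7, -1.8], [20.0, 1.0, 0.5, -1.5], [25.0, 0.6, 0.8, -1.9], [30.0, 1.3, 0.4, -2.1]] 54.675
(array([-3.2, -0.2]), array([219.4, 130. ]), -0.08, np.int64(4559)) 55.775
knob -0.03151578561700762 0.16660956295063747 0.10830273609160468 154
```

View pics/t3.png

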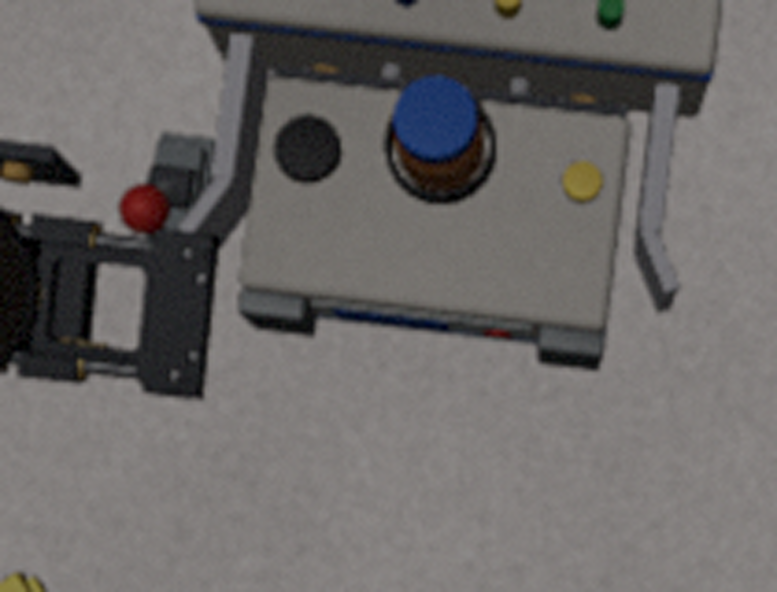

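Run:
```python
from h import *
print(monitor.current_ee_pos(),tcp(-.1,.168,.18,T),monitor.current_eef_rot().round(3),R(T).round(3),monitor.current_opening(),monitor.current_time())
s=eyes.snapshot("scene"); cv2.imwrite("pics/s4.png",cv2.resize(s["frame"][200:420,200:480],None,fx=2.7,fy=2.7,interpolation=cv2.INTER_CUBIC))
W=cloud(s); p=W-np.r_[OD,0]; X=p@dx;Y=p@dy; m=(abs(Y-.168)<.03)&(abs(X)<.05)&(W[...,2]>.085)&(W[...,2]<.115); print("knob",X[m].mean(),Y[m].mean(),W[m][:,2].max(),m.sum())
```

```text
[0.62737165 0.1964436  0.20325636] [0.62723754 0.19685269 0.20462019] [[ 0.977 -0.126  0.17 ]
 [-0.124 -0.992 -0.023]
 [ 0.172  0.001 -0.985]] [[ 0.977 -0.125  0.172]
 [-0.123 -0.992 -0.022]
 [ 0.174 -0.    -0.985]] 0.000298813339220575 55.825
knob -0.025571359280763165 0.16939307987436233 0.10980923714694746 169
```

View pics/s4.png

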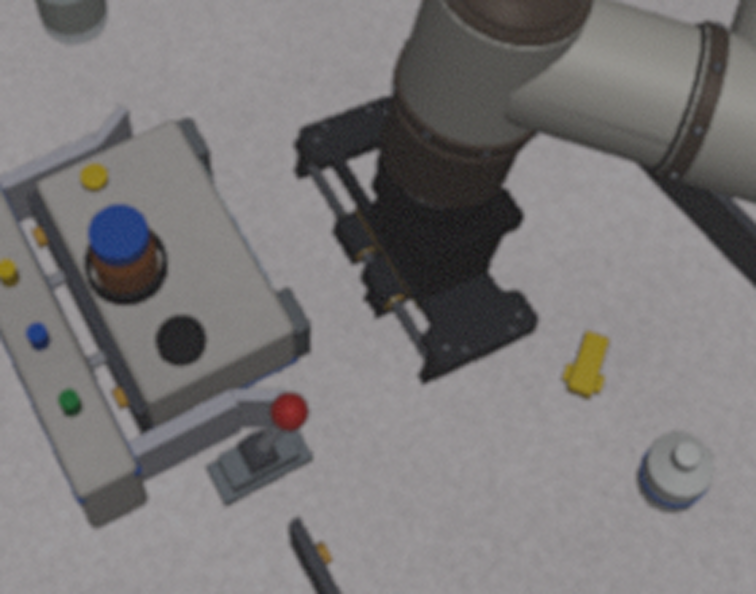

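Run:
```python
from h import *
bot.movel(tcp(-.062,.170,.076,T),.2)
print(monitor.current_ee_pos(),tcp(-.062,.170,.076,T),monitor.current_force(),monitor.current_time())
s=eyes.snapshot("scene"); cv2.imwrite("pics/s5.png",cv2.resize(s["frame"][290:410,240:400],None,fx=4.7,fy=4.7,interpolation=cv2.INTER_CUBIC))
# projected expected tip
M=np.linalg.inv(s["cam_to_world"])
for P in (D(-.062,.170,.076),D(-.028,.168,.091)):
    c=M@np.r_[P,1]; print("px", (c[0]/c[2]*s["fx"]+s["cx"]-240)*4.7,(c[1]/c[2]*s["fy"]+s["cy"]-290)*4.7)
print(monitor.current_time())
```

```text
[0.66583806 0.19421226 0.10109451] [0.66518857 0.19407426 0.10062019] [-0.45303725 -0.22871152  0.65594016] 56.575
px 386.48207207393125 270.7007198173374
px 316.0862738051584 291.0659481965154
56.625
```

View pics/s5.png

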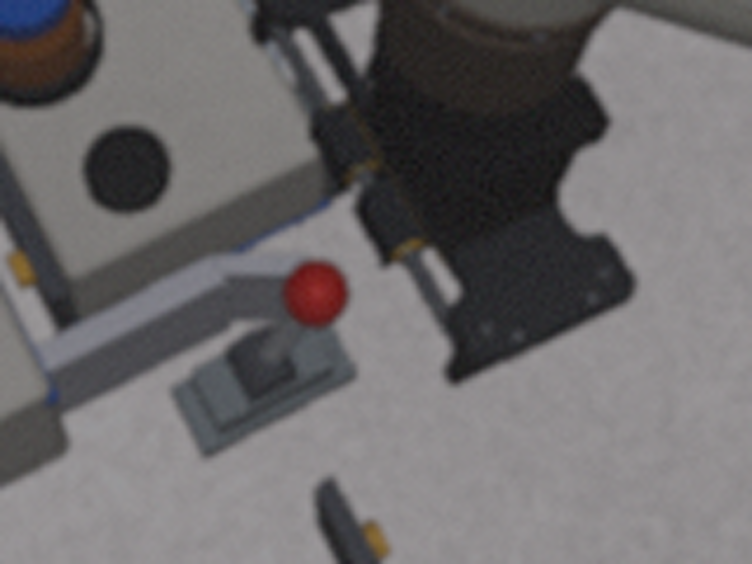

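Run:
```python
from h import *
b=monitor.current_force(); y=.172; hit=False
for z in (.060,.045):
    bot.movel(tcp(-.062,y,z,T),.15)
    for x in (-.050,-.042,-.034,-.026):
        bot.movel(tcp(x,y,z,T),.08); d=monitor.current_force()-b; f=-d@dx; print(z,x,np.round([f,d@dy,d[2]],1))
        if f>1.8: hit=True; break
    if hit: break
print(monitor.current_time(),monitor.current_ee_pos())
s=eyes.snapshot("top"); W=cloud(s); p=W-np.r_[OD,0]; X=p@dx;Y=p@dy; m=(s["frame"][...,2]>120)&(s["frame"][...,1]<60)&(abs(Y-.168)<.04)&(abs(X)<.07); print("knob",X[m].mean(),Y[m].mean(),m.sum())
s=eyes.snapshot("scene"); cv2.imwrite("pics/s6.png",cv2.resize(s["frame"][290:410,240:400],None,fx=4.7,fy=4.7,interpolation=cv2.INTER_CUBIC))
```

```text
0.06 -0.05 [-0.4 -0.1 -0.1]
0.06 -0.042 [ 3.3 -2.7  5.1]
57.4333 [0.68440236 0.19290114 0.08537368]
knob nan nan 0<stdin>:10: RuntimeWarning: Mean of empty slice.
  ret = ret.dtype.type(ret / rcount)
```

View pics/s6.png

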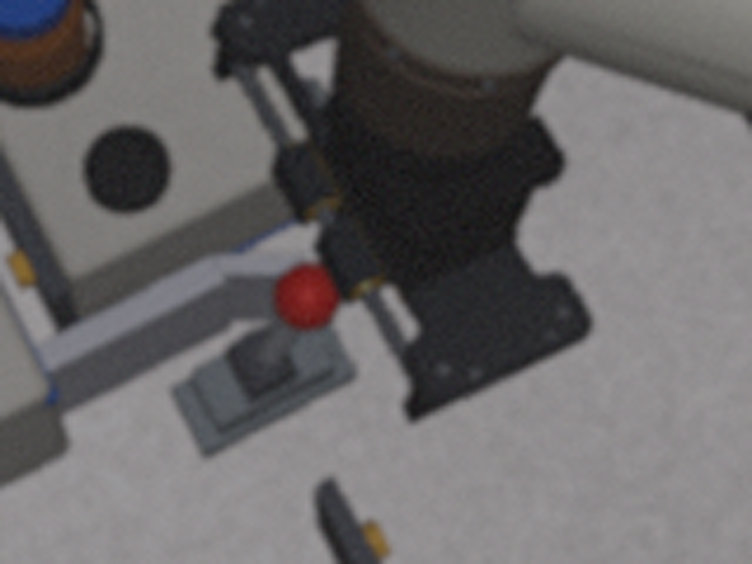

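Run:
```python
from h import *
y=.178; z=.044
bot.movel(tcp(-.064,.175,.06,T),.15); b=monitor.current_force(); bot.movel(tcp(-.062,y,z,T),.1); print(np.round(monitor.current_force()-b,1))
x=-.055; log=[]
while x<.026:
    bot.movel(tcp(x,y,z,T),.08); d=monitor.current_force()-b; f=-d@dx; log.append([float(round(v,1)) for v in(x*1e3,f,d@dy,d[2])])
    if f>10 or abs(d[2])>9 : break
    x+=.006
print(log,monitor.current_time())
s=eyes.snapshot("scene"); 
hsv=cv2.cvtColor(s["frame"],cv2.COLOR_BGR2HSV); W=cloud(s); p=W-np.r_[OD,0]; X=p@dx;Y=p@dy
m=((hsv[...,0]<8)|(hsv[...,0]>172))&(hsv[...,1]>140)&(abs(Y-.168)<.04)&(abs(X)<.07); print("knob",X[m].mean(),Y[m].mean(),W[m][:,2].max(),m.sum())
cv2.imwrite("pics/s7.png",cv2.resize(s["frame"][290:410,240:400],None,fx=4.7,fy=4.7,interpolation=cv2.INTER_CUBIC))
```

```text
[0.5 0.5 0.6]
[[-55.0, -0.2, -0.4, 0.2], [-49.0, -0.3, -0.3, 0.1], [-43.0, -0.4, -0.5, -0.8], [-37.0, 2.5, -1.6, 1.8], [-31.0, 2.6, -1.2, 1.3], [-25.0, 1.6, -0.8, 1.1], [-19.0, 1.0, -0.8, 1.4], [-13.0, 1.0, -0.8, 1.6], [-7.0, 0.8, -0.9, 0.3], [-1.0, 1.0, -1.0, 0.5], [5.0, 0.9, 0.6, -1.3], [11.0, 2.8, 1.2, -0.7], [17.0, 11.9, 2.6, 2.4]] 61.4
knob 0.03592422648600327 0.17153080220376216 0.1609337686610508 107
```

View pics/s7.png

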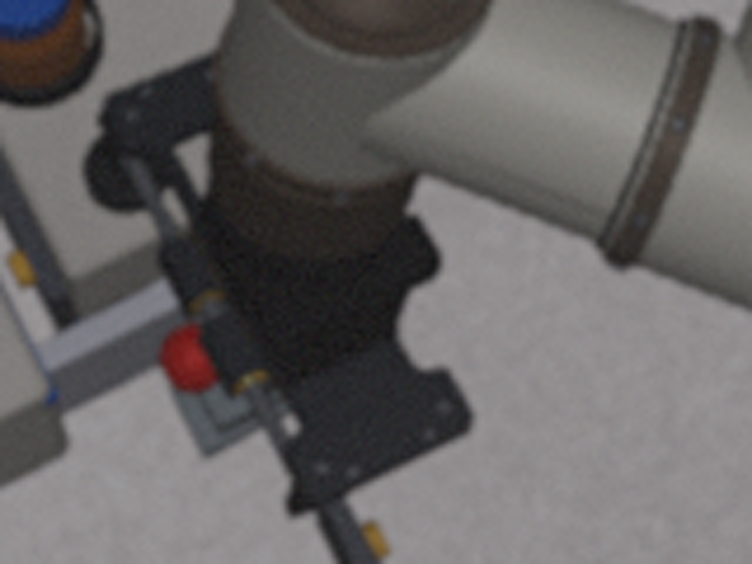

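Run:
```python
from h import *
bot.movel(tcp(-.04,.178,.05,T),.15); bot.movel(tcp(-.1,.178,.18,T),.25)
print(monitor.current_time(),unit_pose()); s=eyes.snapshot("top")
hsv=cv2.cvtColor(s["frame"],cv2.COLOR_BGR2HSV); W=cloud(s); p=W-np.r_[OD,0]; X=p@dx;Y=p@dy
m=((hsv[...,0]<8)|(hsv[...,0]>172))&(hsv[...,1]>140)&(abs(Y-.168)<.04)&(abs(X)<.07); print("knob",X[m].mean(),Y[m].mean(),W[m][:,2].max(),m.sum())
A=np.load("W.npy"); 
for n,(r,c) in dict(bottle=(205,434),beaker=(248,502),mouse=(292,452),filt=(273,150),clamp=(276,197)).items():
    print(n,abs(np.nan_to_num(W[r-15:r+15,c-15:c+15,2]-A[r-15:r+15,c-15:c+15,2])).mean().round(4))
cv2.imwrite("pics/t8.png",cv2.resize(s["frame"][110:270,190:400],None,fx=3.7,fy=3.7,interpolation=cv2.INTER_CUBIC))
```

```text
62.7083 (array([-3.2, -0.2]), array([219.4, 129.8]), 0.04, np.int64(4550))
knob 0.0263360761512894 0.16565493511174742 0.10866829863204264 118
bottle 0.002
beaker 0.0022
mouse 0.0021
filt 0.002
clamp 0.0023
```

View pics/t8.png

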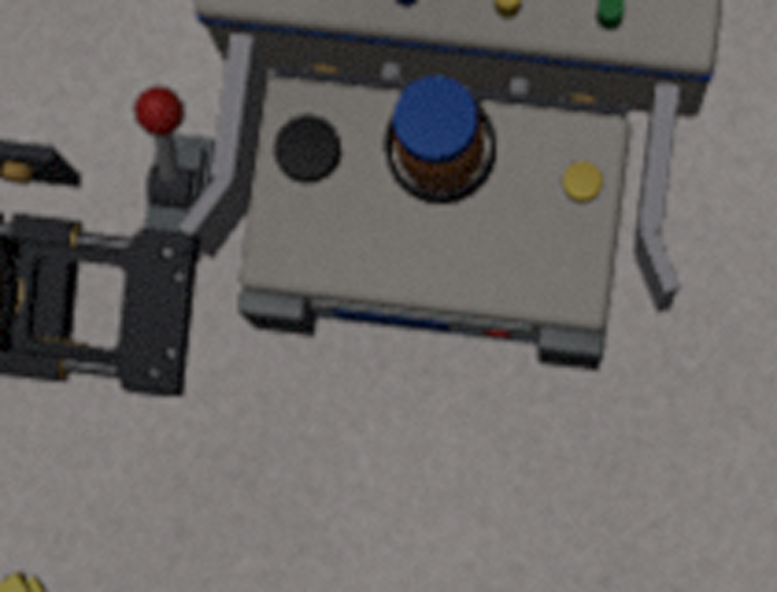

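Run:
```python
from h import *
bot.dwell(.2); workorder.sign_off(); print(monitor.current_time())
```

```text
the job is handed in; nothing more can be done
the job is handed in; nothing more can be done
```

The pump unit is docked square against the plate, the lever is thrown over, and I handed the job in at about 63 s of the 72 s allowed. No verdict came back.

**Unit:** I walked it about 100 mm into the bay by alternating pushes on the two bumpers. Wrist-force readings during the pushes stayed at or below about 20 N. The angle to the bay stayed within about 5° at every check.

**Plate and pins:** At the end, force built up on both sides with no further movement. In the pictures both brass pins stick out behind the plate. That is how I judged them pressed in, because the pin travel itself cannot be read.

**Seal press:** I held 19.6–20.5 N on the right bumper for 1.2 s.

**Lever:**
- **First stroke:** it missed the knob completely. The fingers seem to end about 35 mm higher than I had computed, so they passed above it.
- **Second stroke:** I repeated it lower and pushed until the lever met a firm stop at 11.9 N.
- **Result:** the camera puts the knob at dock x ≈ +26 mm. That means about 0.9 to 0.95 rad, above the 0.85 needed, but it is an estimate.

**Final checks:** The unit is within 0.1° of square and did not move when the lever was thrown. The jar stands upright in its ring, and the top camera's depth at the bystanders is unchanged. The gripper is clear of everything.

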